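# Gauge plates into the narrowing slots of their rack

## Task

Put the two aluminium gauge plates back into the wooden rack on the table, each standing fully home in the narrowest slot that will take its thickness: the thick blue-marked one in the widest slot, the thin red-marked one in the middle slot. The slotted insert has play, so feel for each slot with light contact, ease the plates down gently without ramming them, let go, and leave the jar, pot lid and test tile where they are.

Things in the scene. Friction and masses are not known exactly. Their poses are not given: they have to be found in the camera images.
- rack: Fixed light wooden frame, 92 (x) x 226 (y) x 34 mm, with a brown slotted insert with a black floor (68 x 176 mm, flat top at z = 42 mm) in it. Origin: centre of the underside, z up. Three slots in a row along y, narrowing towards -y, each 30 mm deep (floor at z = 12 mm) and 70 mm long in x, square-edged. Plates stand with their thickness along y. Keep pushes on it light: no contact peak of a plate or the gripper on it over 80 N (touch down at 20 mm/s or less).
- slot_wide (a point): NOMINAL centre of the mouth of the widest slot (15.5 mm) at rack y = +56 mm, z = 42 mm. The insert with all its slots stands up to 14 mm towards the rack's +y or -y from nominal, differently each time, clamped stiffly there (about 80 N to shift). This point stays on the frame and does not show it: find the real slot by touch or sight.
- slot_middle (a point): NOMINAL centre of the mouth of the middle slot (11.5 mm) at rack y = 0, z = 42 mm; the real slot is off by the same unknown shift of up to 14 mm along the rack's y.
- slot_narrow (a point): NOMINAL centre of the mouth of the narrow slot (7.5 mm, too narrow for both plates) at rack y = -56 mm, z = 42 mm; off by the same shift.
- thick_plate: Upright aluminium slab-thickness gauge plate standing loose on the table, 14 mm thick (its own y), 60 mm wide (its own x), 70 mm high (z), about 0.15 kg (weight varies), blue strip on its top edge and blue dot on both faces. Origin: centre of the underside. Graspable across its thickness from above; its lowest 30 mm go into a slot.
- thin_plate: Upright aluminium slab-thickness gauge plate standing loose on the table, 10 mm thick (its own y), 60 mm wide (its own x), 70 mm high (z), about 0.11 kg (weight varies), red strip on its top edge and red dot on both faces. Origin: centre of the underside. Graspable across its thickness from above; its lowest 30 mm go into a slot.
- glaze_jar: Bystander: white glaze jar with a blue lid, 68 mm across, 78 mm high; origin at the centre of its underside. Leave it alone.
- pot_lid: Bystander: white ceramic pot lid with a knob, 72 mm across, 42 mm high; origin at the centre of its underside. Leave it alone.
- test_tile: Bystander: flat clay test tile half glazed green, 62 x 32 x 7 mm; origin at the centre of its underside. Leave it alone.

How it is judged:
At the end, for the whole second after the job is handed in: The thick plate stands in the widest slot and the thin plate in the middle slot (each within 18 mm of the nominal slot centre along the rack, within 8 mm across it), both fully home (underside within 2.5 mm of the slot floor), upright within 0.12 rad and at rest (y of thick_plate in the frame of rack between 0.038 and 0.074 m and x of thick_plate in the frame of rack between -0.008 and 0.008 m and z of each of thick_plate, thin_plate in the frame of rack below 0.0145 m and angle between each of thick_plate, thin_plate's own z axis and vertical below 0.12 rad and linear speed of each of thick_plate, thin_plate below 0.01 m/s and y of thin_plate in the frame of rack between -0.018 and 0.018 m and x of thin_plate in the frame of rack between -0.008 and 0.008 m); the robot touches nothing.
It fails at once if a plate or the gripper is pushed against the rack with more than 80 N (contact force between any of thick_plate, thin_plate, the arm and rack above 80 N).
It fails at once if the jar, the pot lid or the test tile is moved more than 20 mm (distance of any of glaze_jar, pot_lid, test_tile from where it was at the start of the episode above 0.02 m).
It also fails if it takes over 72 s, if anything falls off the work surface, if the arm or the gripper's body presses on something with over 40 N, if the wrist force passes 120 N, or if a joint passes its speed limit or range.

## Robot

A 6-joint arm with a two-finger parallel gripper is mounted at the origin on a cart in front of the work surface, level with it; the furniture and walls round the work are solid. World frame = base frame: x ahead of the robot, y to its left, z up, the work surface at z = 0. Lengths are in m, angles in rad, forces in N, time in s.
With the tool pointing down it reaches from about 0.25 to 0.775 m from the base axis. Payload 4 kg.
Tool frame: the origin (TCP) lies midway between the tips of the shut fingers; the grasp point (between the pads) lies 19 mm behind it (robot.tcp_to_grasp is the distance from the TCP to the grasp point, in m); z points along the fingers, y is the line along which they close (so a half turn about z gives the same grasp; the last joint's range is limited). The gripper opens to 94 mm and grips with 3 to 60 N. Pads are 16 mm wide; open, the fingers measure 119 mm over their backs; the gripper's body (75 mm by 177 mm) begins 78 mm behind the grasp point.
Start: joints at [1.08, 0.087, 1.371, -0, 1.684, -0.103], TCP at [0.208, 0.509, 0.206] pointing down, gripper open.
Joint ranges: [-3.1, 3.1], [-0.76, 2.03], [0.27, 2.55], [-1.08, 4.22], [0.17, 2.65], [-2.57, 2.57]. Speed limits (rad/s): [2.79, 2.79, 3.14, 3.14, 3.14, 3.14].

## Interface

Orientations are given as [roll, pitch, yaw] about the fixed x, y, z axes, in that order (R = Rz(yaw) Ry(pitch) Rx(roll)).
In Python, from bench import robot, viewer gives the robot as it stands. The module is installed in compiled form; this text tells all that it offers.
- The arm moves only by the shell command python3 -m handwheel 'ROWS' [OPENING]. ROWS is JSON, a list of rows, each a list of 6 numbers: the shift along the tool's x, y, z in units of 0.2 m (1.0 is 0.2 m), then the turn, a rotation vector about the tool's x, y, z in units of 30 degrees (1.0 is 30 degrees). In form: [[x, y, z, wx, wy, wz], ...]. A call has 1 to 10 rows; each row is the pose to reach, as a shift and turn from the pose commanded when the call began, along the tool's axes at that moment; what a row does not reach only later rows make up. A row lasts 1/12 s, in which the tool goes at most 41.7 mm and 7.16 degrees, less where a joint would pass 70% of its speed; a pose out of reach is approached as far as the arm can. A call with a number of a shift or a turn outside -1 to 1 is refused whole. A call with a gripper value outside its range is refused whole. OPENING is the gripper's target within -1 to 1 (shut at 1, half-way at 0, fully open at -1), set as the call begins (- or left out, the last holds). The fingers move at their own pace and stop on an object; the grip force is fixed at half the most. Time passes only in rows, so rows that repeat a pose let the fingers close. It gives the time, the measured TCP pose, the force, the opening and the grip force at its end, in the units of the state.
- robot.get_obs(): the state, without advancing time (a new reading comes with each control period).
- viewer.snapshot(name): name is "scene" or "top" or "wrist"; returns the picture (400x640x3 uint8, red, green, blue); there is no depth.
- viewer.calibration(name): a dict with "fx", "fy", "cx", "cy" (pixels), "R" (3x3) and "t" (3): a world point X has camera coordinates R X + t. Camera axes: x right, y down, z forward; pixel columns grow to the right and rows downward; lengths in m; the calibration is good to about 2 mm. A picture is of the moment at which its call begins: read the wrist's pose just before it. calibration takes no time and is no camera call; for the wrist camera it gives the pose at the moment of the call.
- robot.close_job(): hands the job in; it is judged then, once.
The state is a dict: "time": time; "joint_positions": joint angles; "qvel": joint speeds; "joint_torque": joint torques, N m; "tool_pos": TCP position; "ee_rot": TCP orientation; "wrist_force": force on the tool from outside, world axes, zero at the start; "wrist_torque": the same for the moment, N m; "width": finger opening in m; "finger_force": force on a finger pad.
Only numpy, scipy, OpenCV 4.12 (cv2) and the standard library are available. Lean on these libraries where they do the work, as an engineer would, in place of code of your own. Each camera call takes 0.05 s, during which the arm holds its last target. There are 200 camera calls.

## Working session

There is one attempt and no reset: what is moved stays moved. The work goes in short steps, Python scripts to look and compute and a shell command to move; the robot and the scene stay as the last step left them, time stands still between calls to the robot, and variables do not carry over. Pictures are saved under pics/ and viewed, at most 11 in all, crops included, and the job is handed in when it is done.

```bash
mkdir -p pics; cat > h.py <<'E'
import numpy as np, cv2
from bench import robot, viewer
def snap(n,f):
    im=viewer.snapshot(n); cv2.imwrite('pics/'+f+'.png',im[:,:,::-1]); return im
def ray(n,u,v,z,c=None):
    c=c or viewer.calibration(n); R=np.array(c['R']);t=np.array(c['t'])
    d=R.T@np.array([(u-c['cx'])/c['fx'],(v-c['cy'])/c['fy'],1]); o=-R.T@t
    return o+d*(z-o[2])/d[2]
E
python3 - <<'E'
from h import *
o=robot.get_obs();print(o)
a=snap('top','top');b=snap('scene','scene')
for n in('top','scene','wrist'):print(n,viewer.calibration(n))
E
```

```text
{'time': 0.0, 'joint_positions': array([ 1.07987458e+00,  8.79335459e-02,  1.37223045e+00, -9.08715976e-06,
        1.68358149e+00, -1.03102376e-01]), 'qvel': array([ 1.82600108e-03,  4.87232274e-04,  1.49050851e-05,  1.28956725e-03,
        2.00269036e-03, -1.00963327e-03]), 'joint_torque': array([ 1.25198171e-04, -3.40186894e+01, -3.02426755e+01,  7.17144390e-02,
        3.30620573e-02, -1.53245323e-04]), 'tool_pos': array([0.20774705, 0.50867387, 0.20432797]), 'ee_rot': array([-3.13945033e+00, -2.12584408e-04,  2.75377204e+00]), 'wrist_force': array([-0.95449137,  0.774808  ,  0.24231537]), 'wrist_torque': array([ 0.00283474,  0.00855651, -0.03823575]), 'finger_force': 0.0, 'width': 0.09384118344393833}
top {'fx': 406.15060059734344, 'fy': 406.15060059734344, 'cx': 321.0606662042196, 'cy': 203.17350048039472, 'R': array([[ 1.21485149e-04, -9.99984938e-01, -5.48715575e-03],
       [-9.88533238e-01,  7.08488799e-04, -1.51001771e-01],
       [ 1.51003384e-01,  5.44258032e-03, -9.88518263e-01]]), 't': array([-0.05751425,  0.48468178,  0.92367661])}
scene {'fx': 380.22965612679747, 'fy': 380.22965612679747, 'cx': 318.77052139667734, 'cy': 197.99016820189976, 'R': array([[ 0.83892978, -0.54378849,  0.02215634],
       [-0.30092855, -0.49740925, -0.81364983],
       [ 0.45347418,  0.6759276 , -0.58093291]]), 't': array([-0.4370121 ,  0.15011503,  0.71451058])}
wrist {'fx': 329.0587678950205, 'fy': 329.0587678950205, 'cx': 319.8079681945452, 'cy': 198.90464460823844, 'R': array([[ 0.37781632,  0.92587847, -0.00197154],
       [ 0.89026817, -0.36269856,  0.27544935],
       [ 0.25431754, -0.10582446, -0.96131356]]), 't': array([-0.54887007, -0.02814969,  0.39215197])}
```

View pics/top.png

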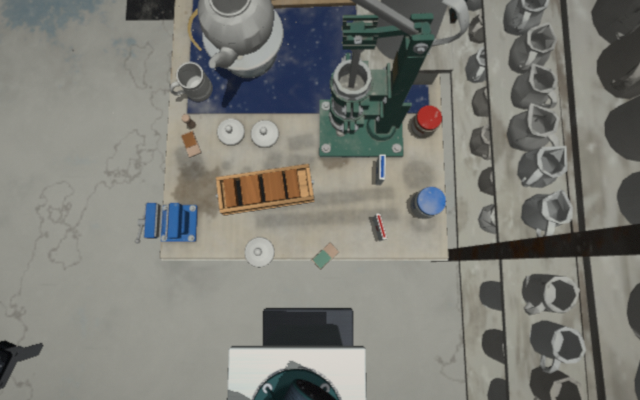

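The top view shows the rack at about (265,190), the blue plate at (381,167), the red plate at (380,226), the lids, the tile at (325,256) and the jar at (429,202). A tall green tool stands at (362,130), near the blue plate. I'll enlarge this area.

```bash
python3 - <<'E'
import cv2
im=cv2.imread('pics/top.png')[140:270,205:455]
c=cv2.resize(im,None,fx=3.2,fy=3.2,interpolation=cv2.INTER_CUBIC)
cv2.imwrite('pics/c1.png',c)
E
```

```text
(no output)
```

View pics/c1.png

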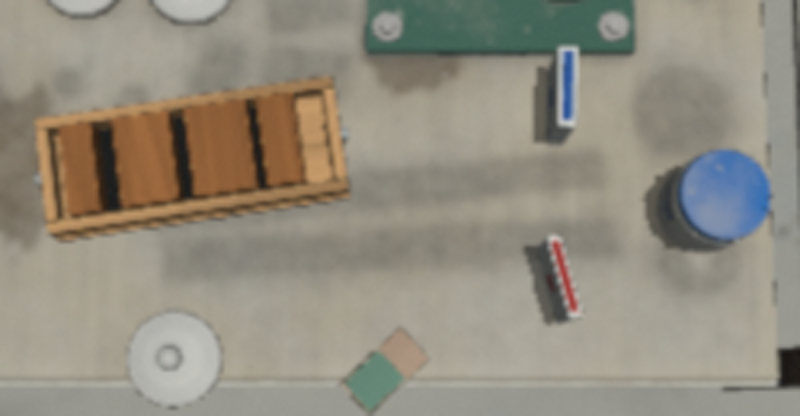

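View pics/scene.png

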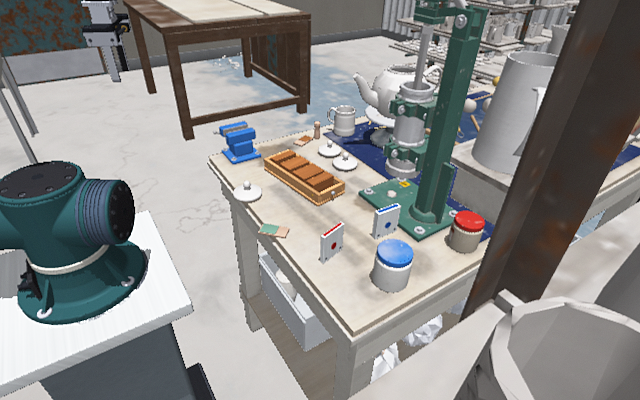

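Crop: the insert is shifted toward the wide (left, +y) end. The slots lie near crop x 106, 182 and 257. The red strip runs (553,238)–(575,318) and the blue one (567,47)–(567,128). The scene picture confirms both plates are standing upright.

```bash
python3 - <<'E'
from h import *
def P(x,y,z): return ray('top',205+x/3.2,140+y/3.2,z)
for n,a,b,z in [('red',(553,238),(575,318),.07),('blue',(567,47),(567,128),.07),('wide',(102,125),(111,208),.042),('mid',(178,113),(187,197),.042),('nar',(252,102),(262,187),.042),('frameL',(38,120),(52,230),.034),('frameR',(332,78),(348,190),.034)]:
    p,q=P(*a,z),P(*b,z); d=p-q
    print(n,((p+q)/2).round(4),'len',np.linalg.norm(d).round(4),'ang x-axis',np.arctan2(d[1],d[0]).round(3))
E
```

```text
red [ 0.4254 -0.1938  0.07  ] len 0.0584 ang x-axis 0.247
blue [ 0.5634 -0.1991  0.07  ] len 0.06 ang x-axis -0.023
wide [0.5108 0.138  0.042 ] len 0.0629 ang x-axis 0.137
mid [0.5194 0.082  0.042 ] len 0.0637 ang x-axis 0.127
nar [0.5272 0.027  0.042 ] len 0.0646 ang x-axis 0.128
frameL [0.506  0.1854 0.034 ] len 0.0842 ang x-axis 0.162
frameR [ 0.5369 -0.0341  0.034 ] len 0.0862 ang x-axis 0.143
```

```bash
cat >> h.py <<'E'
def goal(x,y,z,yaw):
    from scipy.spatial.transform import Rotation as Ro
    o=robot.get_obs(); R=Ro.from_euler('xyz',o['ee_rot']); G=Ro.from_euler('xyz',[np.pi,0,yaw])
    d=R.inv().apply(np.array([x,y,z])-o['tool_pos'])/.2; w=(R.inv()*G).as_rotvec()/np.deg2rad(30)
    print('rows',d.round(4),w.round(3),'t',round(o['time'],2),'pos',o['tool_pos'].round(4),o['ee_rot'].round(3))
E
python3 -m handwheel '[[-0.78,-0.95,0,0,0,0],[-0.78,-0.95,0,0,0,0],[-0.78,-0.95,0,0,0,0],[-0.78,-0.95,0,0,0,0],[-0.78,-0.95,0,0,0,0],[-0.78,-0.95,0,0,0,0]]' -1
python3 -m handwheel '[[-0.78,-0.95,0,0,0,0],[-0.78,-0.95,0,0,0,0],[-0.78,-0.95,0,0,0,0],[-0.78,-0.95,0,0,0,0],[-0.78,-0.95,0,0,0,0],[-0.78,-0.95,0,0,0,0]]'
python3 - <<'E'
from h import *
goal(.425,-.194,.2,3.389)
E
```

```text
time: 0.6
tool_pos: [0.2804, 0.2721, 0.205]
ee_rot: [-3.141, 0.0, 2.754]
wrist_force: [1.0, -0.1, 0.2]
width: 0.0943
finger_force: 0.0
time: 1.1
tool_pos: [0.353, 0.0371, 0.2053]
ee_rot: [3.142, 0.0, 2.753]
wrist_force: [0.2, 0.6, -0.7]
width: 0.0943
finger_force: 0.0
rows [-0.7711 -0.9331  0.0268] [-0.000e+00  1.000e-03 -1.214e+00] t 1.1 pos [0.353  0.0371 0.2053] [3.142 0.    2.753]
```

```bash

python3 -m handwheel '[[-0.77,-0.93,0.03,0,0,-0.2],[-0.77,-0.93,0.03,0,0,-0.4],[-0.77,-0.93,0.03,0,0,-0.6],[-0.77,-0.93,0.03,0,0,-0.8],[-0.77,-0.93,0.03,0,0,-1],[-0.77,-0.93,0.03,0,0,-1],[-0.77,-0.93,0.03,0,0,-1],[-0.77,-0.93,0.03,0,0,-1]]' -1
python3 - <<'E'
from h import *
goal(.425,-.194,.2,3.389)
snap('wrist','w1')
E
```

```text
time: 1.77
tool_pos: [0.4253, -0.1943, 0.1979]
ee_rot: [3.141, -0.002, -3.011]
wrist_force: [0.1, 0.5, 0.5]
width: 0.094
finger_force: 0.0
rows [ 0.0013  0.0017 -0.0106] [ 0.002 -0.004 -0.222] t 1.77 pos [ 0.4253 -0.1943  0.1979] [ 3.141e+00 -2.000e-03 -3.011e+00]
```

View pics/w1.png

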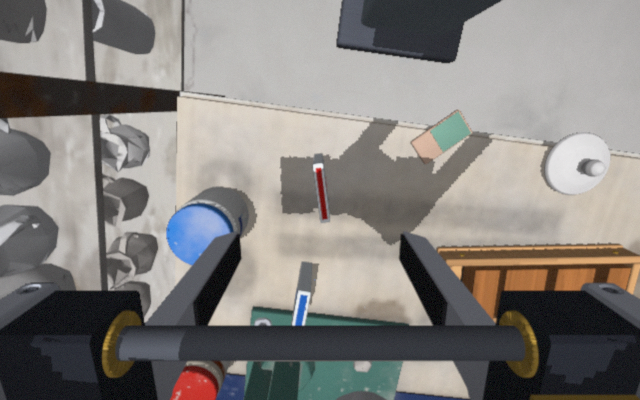

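The wrist view shows the red top strip running (317,165) to (325,221), between the fingers. The blue plate's strip is at (305,290)–(301,327), partly hidden by the finger bar, with the press base behind it.

```bash

python3 - <<'E'
from h import *
for a,b in [((317.5,165),(325,221)),((306,290),(301,326))]:
    p,q=ray('wrist',*a,.07),ray('wrist',*b,.07);d=q-p;print((p+q)/2,np.linalg.norm(d),np.arctan2(d[1],d[0]))
goal(.4254,-.194,.1,3.37)
E
```

```text
[ 0.4261435  -0.19006681  0.07      ] 0.05652795337259787 0.26289288414970335
[ 0.55487851 -0.19205031  0.07      ] 0.04474802651367426 -0.0007923763253368231
rows [-0.002  -0.0104  0.4912] [ 0.004 -0.004 -0.183] t 1.82 pos [ 0.425  -0.1922  0.1982] [ 3.140e+00 -2.000e-03 -3.009e+00]
```

```bash

python3 -m handwheel '[[0,0,0.2,0,0,-0.23],[0,0,0.4,0,0,-0.24],[0,0,0.6,0,0,-0.24],[0,0,0.75,0,0,-0.24],[0,0,0.8,0,0,-0.24],[0,0,0.81,0,0,-0.24],[0,0,0.81,0,0,-0.24]]' 0
python3 -m handwheel '[[0,0,0,0,0,0],[0,0,0,0,0,0],[0,0,0,0,0,0],[0,0,0,0,0,0],[0,0,0,0,0,0],[0,0,0,0,0,0],[0,0,0,0,0,0],[0,0,0,0,0,0]]' 1
```

```text
time: 2.4
tool_pos: [0.4257, -0.1903, 0.0382]
ee_rot: [-3.141, 0.001, -2.879]
wrist_force: [0.5, -0.0, 0.4]
width: 0.0505
finger_force: 0.0
time: 3.07
tool_pos: [0.4256, -0.1912, 0.0379]
ee_rot: [-3.141, 0.001, -2.88]
wrist_force: [-0.4, -0.4, 2.5]
width: 0.0097
finger_force: 30.0
```

```bash

python3 -m handwheel '[[0,0,-0.02,0,0,0],[0,0,-0.1,0,0,0],[0,0,-0.25,0,0,0],[0,0,-0.4,0,0,0],[0,0,-0.55,0,0,0],[0,0,-0.55,0,0,0]]' 1
python3 - <<'E'
from h import *
goal(.49,.03,.15,3.28)
E
```

```text
time: 3.57
tool_pos: [0.4285, -0.1928, 0.1541]
ee_rot: [-3.133, 0.008, -2.88]
wrist_force: [1.2, -0.3, -0.0]
width: 0.0097
finger_force: 30.0
rows [-0.5852  0.9969  0.017 ] [-0.015  0.017  0.235] t 3.57 pos [ 0.4285 -0.1928  0.1541] [-3.133  0.008 -2.88 ]
```

```bash

python3 -m handwheel '[[-0.15,0.2,0,0,0,0],[-0.25,0.4,0,0,0,0.1],[-0.37,0.6,0,0,0,0.2],[-0.48,0.8,0,0,0,0.235],[-0.55,0.94,0,0,0,0.235],[-0.58,0.99,0,0,0,0.235],[-0.58,1,0,0,0,0.235],[-0.58,1,0,0,0,0.235],[-0.58,1,0,0,0,0.235]]' 1
python3 - <<'E'
from h import *
im=snap('wrist','w2');np.save('w2cal.npy',viewer.calibration('wrist'),allow_pickle=True)
goal(.52,.083,.15,3.28)
E
```

```text
time: 4.32
tool_pos: [0.4851, 0.0316, 0.1465]
ee_rot: [-3.141, -0.002, -3.003]
wrist_force: [-0.2, 0.2, -2.0]
width: 0.0098
finger_force: 30.0
rows [-0.208   0.2334 -0.0167] [-0.001 -0.003 -0.002] t 4.37 pos [0.4852 0.0311 0.1467] [-3.141e+00 -1.000e-03 -3.004e+00]
```

View pics/w2.png

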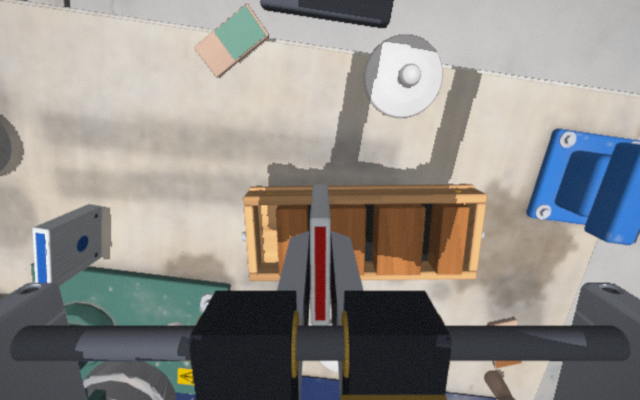

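The rack is in full view, from (244,187) to (484,278). The middle slot is near column 370 and the wide slot near 427; the narrow slot is hidden behind the plate. I'll enlarge this.

```bash
python3 - <<'E'
import cv2
im=cv2.imread('pics/w2.png')[175:290,235:495]
cv2.imwrite('pics/c2.png',cv2.resize(im,None,fx=3,fy=3,interpolation=cv2.INTER_CUBIC))
E
```

```text
(no output)
```

View pics/c2.png

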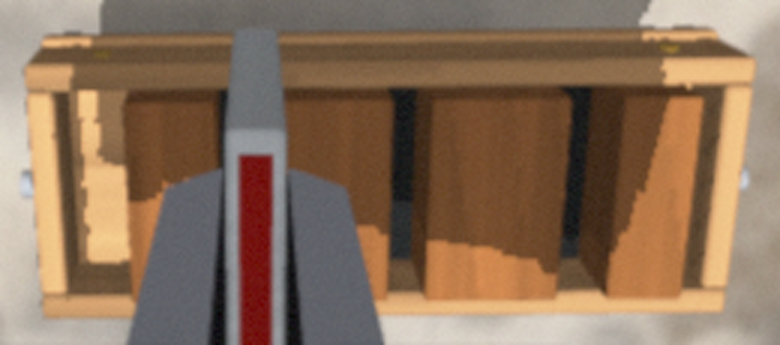

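```bash
python3 - <<'E'
from h import *
c=np.load('w2cal.npy',allow_pickle=True).item()
P=lambda x,y,z: ray('',235+x/3,175+y/3,z,c)
for n,a,b,z in [('mid',(412,95),(407.5,298),.042),('wide',(597,95),(582.5,298),.042),('frL',(27,66),(42,312),.034),('frR',(755,58),(722,310),.034)]:
    p,q=P(*a,z),P(*b,z);d=q-p;print(n,p.round(4),q.round(4),((p+q)/2).round(4),np.linalg.norm(d).round(4),np.arctan2(d[1],d[0]).round(3))
# plate bottom near corner, top strip check
print('plate top centre?',ray('',235+262/3,175+130/3,.1467+.032,c))
E
```

```text
mid [0.486  0.0792 0.042 ] [0.5531 0.0901 0.042 ] [0.5195 0.0847 0.042 ] 0.0681 0.16
wide [0.4783 0.1344 0.042 ] [0.5454 0.1456 0.042 ] [0.5119 0.14   0.042 ] 0.0681 0.165
frL [ 0.4953 -0.0379  0.034 ] [ 0.579  -0.0267  0.034 ] [ 0.5371 -0.0323  0.034 ] 0.0844 0.133
frR [0.4621 0.1828 0.034 ] [0.5474 0.1957 0.034 ] [0.5048 0.1893 0.034 ] 0.0862 0.15
plate top centre? [0.4559384  0.02841603 0.1787    ]
```

```bash

python3 -m handwheel '[[-0.05,0.06,0,0,0,-0.02],[-0.11,0.12,0,0,0,-0.02],[-0.17,0.19,0,0,0,-0.02],[-0.208,0.237,0,0,0,-0.02],[-0.208,0.237,0.1,0,0,-0.02],[-0.208,0.237,0.2,0,0,-0.02],[-0.208,0.237,0.26,0,0,-0.02],[-0.208,0.237,0.29,0,0,-0.02],[-0.208,0.237,0.29,0,0,-0.02],[-0.208,0.237,0.29,0,0,-0.02]]' 1
python3 - <<'E'
from h import *
im=snap('wrist','w3'); s=snap('scene','s3')
goal(.5197,.084,.084,3.289)
a=cv2.resize(im[180:340,230:490],None,fx=3,fy=3,interpolation=cv2.INTER_CUBIC)[:,:,::-1]
cv2.imwrite('pics/c3.png',a)
E
```

```text
time: 5.2
tool_pos: [0.5205, 0.0843, 0.0897]
ee_rot: [-3.142, 0.0, -2.994]
wrist_force: [-0.6, 0.6, -1.2]
width: 0.0095
finger_force: 30.0
rows [ 0.0083 -0.0019  0.0343] [-0.     0.005  0.002] t 5.3 pos [0.5213 0.0846 0.0909] [-3.141e+00  2.000e-03 -2.993e+00]
```

View pics/c3.png

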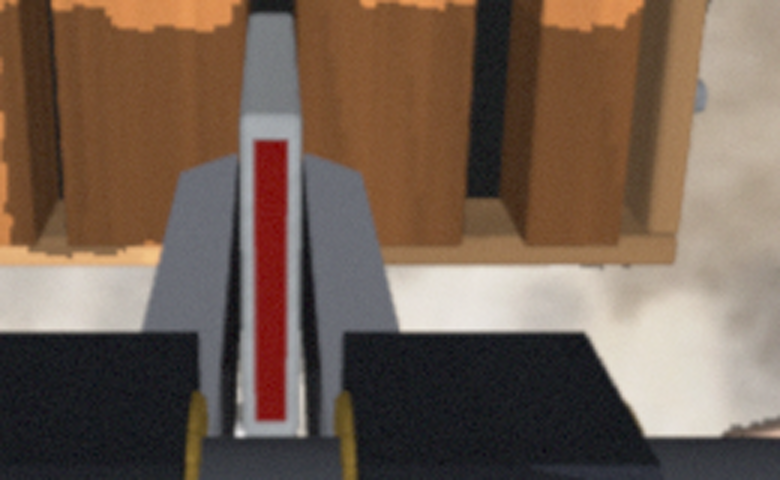

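The plate spans 248–296 in the crop and the slot mouth 246–298, so it's centred over the middle slot. I'll descend slowly.

```bash

python3 -m handwheel '[[0.003,0,0.008,0,0,0],[0.006,0,0.016,0,0,0],[0.006,0,0.024,0,0,0],[0.006,0,0.032,0,0,0],[0.006,0,0.04,0,0,0],[0.006,0,0.046,0,0,0]]' 1
python3 -m handwheel '[[0,0,0.006,0,0,0],[0,0,0.012,0,0,0],[0,0,0.018,0,0,0],[0,0,0.018,0,0,0]]' 1
```

```text
time: 5.8
tool_pos: [0.5191, 0.0847, 0.08]
ee_rot: [3.141, -0.0, -2.993]
wrist_force: [-0.3, 0.4, -1.9]
width: 0.0098
finger_force: 30.0
time: 6.13
tool_pos: [0.519, 0.0847, 0.0763]
ee_rot: [3.141, -0.001, -2.993]
wrist_force: [-0.3, 1.4, -2.0]
width: 0.0096
finger_force: 30.0
```

```bash

python3 -m handwheel '[[0,0,0.007,0,0,0],[0,0,0.014,0,0,0],[0,0,0.021,0,0,0],[0,0,0.028,0,0,0],[0,0,0.035,0,0,0]]' 1
python3 -m handwheel '[[0,0,0.007,0,0,0],[0,0,0.014,0,0,0],[0,0,0.021,0,0,0],[0,0,0.028,0,0,0],[0,0,0.028,0,0,0]]' 1
```

```text
time: 6.55
tool_pos: [0.5192, 0.0847, 0.0695]
ee_rot: [3.141, -0.0, -2.993]
wrist_force: [-0.4, 0.4, -1.4]
width: 0.0097
finger_force: 30.0
time: 6.97
tool_pos: [0.5189, 0.0847, 0.0637]
ee_rot: [3.141, -0.001, -2.993]
wrist_force: [-0.7, 0.3, -1.4]
width: 0.01
finger_force: 30.0
```

```bash

python3 -m handwheel '[[0,0,0.008,0,0,0],[0,0,0.016,0,0,0],[0,0,0.024,0,0,0],[0,0,0.032,0,0,0],[0,0,0.04,0,0,0],[0,0,0.048,0,0,0],[0,0,0.054,0,0,0],[0,0,0.054,0,0,0]]' 1
python3 -m handwheel '[[0,0,0.004,0,0,0],[0,0,0.008,0,0,0],[0,0,0.012,0,0,0],[0,0,0.012,0,0,0]]' 1
```

```text
time: 7.63
tool_pos: [0.5189, 0.0847, 0.0529]
ee_rot: [3.141, -0.001, -2.993]
wrist_force: [0.0, 0.3, -1.7]
width: 0.0099
finger_force: 30.0
time: 7.97
tool_pos: [0.5191, 0.0847, 0.0507]
ee_rot: [3.141, -0.0, -2.993]
wrist_force: [-0.7, 0.2, -1.6]
width: 0.0098
finger_force: 30.0
```

```bash

python3 -m handwheel '[[0,0,0.003,0,0,0],[0,0,0.006,0,0,0],[0,0,0.009,0,0,0],[0,0,0.009,0,0,0]]' 1
```

```text
time: 8.3
tool_pos: [0.5193, 0.0847, 0.0499]
ee_rot: [3.142, 0.0, -2.993]
wrist_force: [-2.6, -0.2, 4.3]
width: 0.01
finger_force: 30.0
```

Touched the floor with about 6 N, so the plate is home. Now release to half-open and lift.

```bash

python3 -m handwheel '[[0,0,0,0,0,0],[0,0,0,0,0,0],[0,0,0,0,0,0],[0,0,0,0,0,0],[0,0,0,0,0,0],[0,0,0,0,0,0]]' 0.2
python3 -m handwheel '[[0,0,-0.1,0,0,0],[0,0,-0.25,0,0,0],[0,0,-0.4,0,0,0],[0,0,-0.55,0,0,0],[0,0,-0.65,0,0,0],[0,0,-0.65,0,0,0],[0,0,-0.65,0,0,0]]'
python3 - <<'E'
from h import *
im=snap('top','t4')
goal(.5,-.195,.18,3.135)
E
```

```text
time: 8.8
tool_pos: [0.5192, 0.0847, 0.0489]
ee_rot: [3.141, -0.0, -2.993]
wrist_force: [0.0, 0.2, 0.3]
width: 0.0374
finger_force: 0.0
time: 9.38
tool_pos: [0.52, 0.0847, 0.1803]
ee_rot: [-3.141, 0.003, -2.993]
wrist_force: [0.5, -0.1, -1.1]
width: 0.0379
finger_force: 0.0
rows [ 0.3012 -1.3689 -0.0082] [ 0.    -0.001  0.297] t 9.43 pos [0.519  0.0847 0.1784] [ 3.141e+00 -1.000e-03 -2.993e+00]
```

```bash

python3 -m handwheel '[[0.15,-0.2,0,0,0,0],[0.15,-0.4,0,0,0,0.1],[0.15,-0.6,0,0,0,0.2],[0.15,-0.68,0,0,0,0.297],[0.15,-0.685,0,0,0,0.297]]'
python3 - <<'E'
from h import *
goal(.5,-.195,.18,3.135)
E
```

```text
time: 9.85
tool_pos: [0.5087, -0.0587, 0.176]
ee_rot: [-3.141, -0.005, 3.128]
wrist_force: [-0.1, -0.2, 0.0]
width: 0.0376
finger_force: 0.0
rows [ 0.0344 -0.6818 -0.0194] [-0.001 -0.009 -0.012] t 9.85 pos [ 0.5087 -0.0587  0.176 ] [-3.141 -0.005  3.128]
```

```bash

python3 -m handwheel '[[0.034,-0.2,-0.02,0,0,0],[0.034,-0.4,-0.02,0,0,0],[0.034,-0.6,-0.02,0,0,0],[0.034,-0.68,-0.02,0,0,0],[0.034,-0.68,-0.02,0,0,0],[0.034,-0.68,-0.02,0,0,0]]'
python3 - <<'E'
from h import *
im=snap('wrist','w5'); np.save('w5cal.npy',viewer.calibration('wrist'),allow_pickle=True)
goal(.563,-.196,.18,3.135)
a=cv2.resize(im[60:320,200:440],None,fx=2.2,fy=2.2,interpolation=cv2.INTER_CUBIC)[:,:,::-1]
t=cv2.imread('pics/t4.png')[150:230,200:330]; t=cv2.resize(t,(260,160),interpolation=cv2.INTER_CUBIC)
b=np.zeros((a.shape[0],a.shape[1]+260,3),np.uint8); b[:,:a.shape[1]]=a; b[:160,a.shape[1]:]=t
cv2.imwrite('pics/c5.png',b);print(b.shape)
E
```

```text
time: 10.35
tool_pos: [0.5014, -0.1905, 0.1809]
ee_rot: [3.139, -0.003, 3.134]
wrist_force: [0.9, 0.6, -1.3]
width: 0.0376
finger_force: 0.0
rows [-0.307  -0.0294  0.0062] [ 0.005 -0.005  0.001] t 10.4 pos [ 0.5016 -0.1898  0.1814] [ 3.139e+00 -3.000e-03  3.136e+00]
(572, 788, 3)
```

View pics/c5.png

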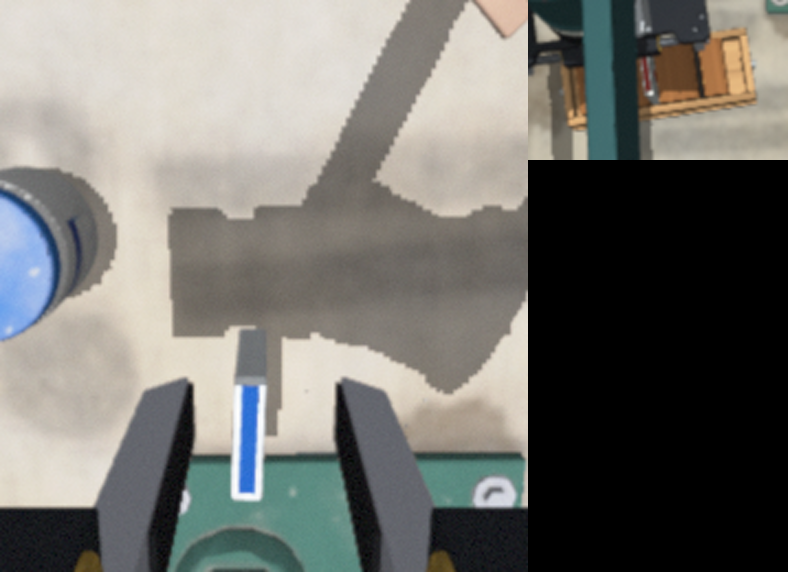

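The blue plate's top face runs from (252,378) to (247,499) in the crop. The inset shows the red plate standing in the middle slot.

```bash
python3 - <<'E'
from h import *
c=np.load('w5cal.npy',allow_pickle=True).item()
p,q=[ray('',200+x/2.2,60+y/2.2,.07,c) for x,y in((252,378),(247,499))];d=q-p
print((p+q)/2,np.linalg.norm(d),np.arctan2(d[1],d[0])); m=(p+q)/2
goal(m[0],m[1],.1,np.pi+np.arctan2(d[1],d[0]))
print(ray('',200+245/2.2,60+530/2.2,.1,c))
E
```

```text
[ 0.56507011 -0.19599109  0.07      ] 0.058552969444159865 -0.04838529388170833
rows [-0.3184 -0.0303  0.4062] [ 0.005 -0.005  0.081] t 10.4 pos [ 0.5016 -0.1898  0.1814] [ 3.139e+00 -3.000e-03  3.136e+00]
[ 0.59073799 -0.19760401  0.1       ]
```

```bash
python3 - <<'E'
import cv2,numpy as np
R=lambda im,f:cv2.resize(im,None,fx=f,fy=f,interpolation=cv2.INTER_CUBIC)
a=R(cv2.imread('pics/scene.png')[90:270,340:480],3)[:540]
b=R(cv2.imread('pics/top.png')[60:190,300:425],3)[:300,:375]
c=R(cv2.imread('pics/w5.png')[250:400,200:440],1.56)
o=np.zeros((545,800,3),np.uint8);o[:540,:420]=a;o[:300,420:795]=b;o[305:305+c.shape[0],420:420+c.shape[1]]=c[:,:380]
cv2.imwrite('pics/c6.png',o)
E
```

```text
(no output)
```

View pics/c6.png

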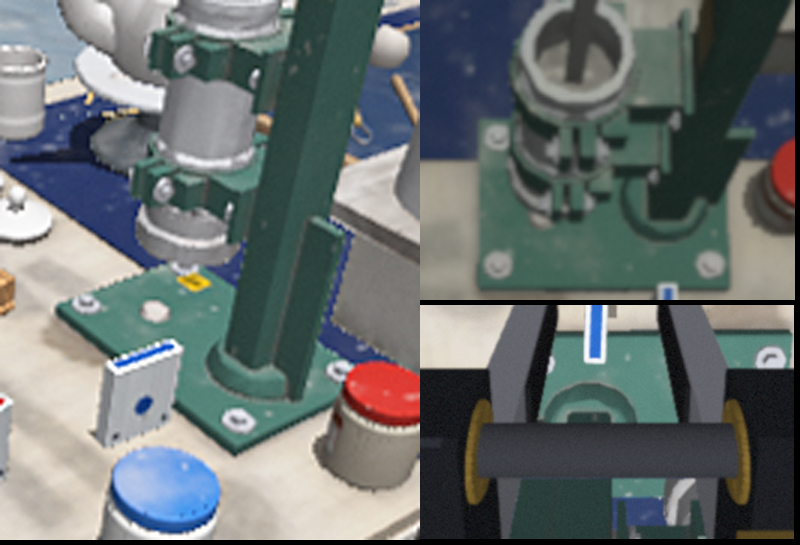

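The ring is the column's low base collar. The column rises behind it, and the cylinder hangs to the left.

```bash
python3 - <<'E'
from h import *
c=np.load('w5cal.npy',allow_pickle=True).item()
print('column front',ray('',309,320,.03,c))
# cylinder front/lower extents top view at some heights; column lower-front in top view
for z in(.06,.1,.15):print(z,ray('top',341,132,z), ray('top',375+0,128,z))
for z in (.15,.2): print('upper',z,ray('top',300+(575-420)/3,60+215/3,z),ray('top',300+(575-420)/3,60+125/3,z))
E
```

```text
column front [ 0.66169454 -0.20279008  0.03      ]
0.06 [ 0.65163329 -0.10500326  0.06      ] [ 0.66135423 -0.18568777  0.06      ]
0.1 [ 0.63815599 -0.10318374  0.1       ] [ 0.64745698 -0.18038274  0.1       ]
0.15 [ 0.62130936 -0.10090934  0.15      ] [ 0.63008543 -0.17375146  0.15      ]
upper 0.15 [ 0.62201096 -0.12372195  0.15      ] [ 0.68949213 -0.12448132  0.15      ]
upper 0.2 [ 0.60512236 -0.12008307  0.2       ] [ 0.66856731 -0.12079702  0.2       ]
```

```bash

python3 -m handwheel '[[-0.15,-0.034,0,0,0,0.065],[-0.272,-0.034,0,0,0,0.065],[-0.272,-0.034,0.15,0,0,0.065],[-0.272,-0.034,0.3,0,0,0.065],[-0.272,-0.034,0.45,0,0,0.065],[-0.272,-0.034,0.6,0,0,0.065],[-0.272,-0.034,0.69,0,0,0.065],[-0.272,-0.034,0.715,0,0,0.065],[-0.272,-0.034,0.715,0,0,0.065]]' 0
python3 -m handwheel '[[0,0,0,0,0,0],[0,0,0,0,0,0],[0,0,0,0,0,0],[0,0,0,0,0,0],[0,0,0,0,0,0],[0,0,0,0,0,0],[0,0,0,0,0,0],[0,0,0,0,0,0]]' 1
```

```text
time: 11.15
tool_pos: [0.5552, -0.1957, 0.0378]
ee_rot: [3.139, -0.004, 3.103]
wrist_force: [-0.1, 0.5, -0.7]
width: 0.047
finger_force: 0.0
time: 11.82
tool_pos: [0.557, -0.1986, 0.041]
ee_rot: [-3.141, 0.002, 3.101]
wrist_force: [0.3, 0.7, 3.6]
width: 0.0138
finger_force: 30.0
```

```bash
python3 - <<'E'
from h import *
goal(.5,-.1,.16,3.289)
E
python3 -m handwheel '[[0,0,-0.02,0,0,0],[0,0,-0.1,0,0,0],[0,0,-0.25,0,0,0],[0,0,-0.4,0,0,0],[0.1,0,-0.55,0,0,0],[0.2,0,-0.6,0,0,0],[0.2,0,-0.6,0,0,0]]' 1
python3 - <<'E'
from h import *
goal(.5119,.139,.16,3.289)
E
```

```text
rows [ 0.3041  0.4809 -0.5956] [-0.001  0.003 -0.36 ] t 11.82 pos [ 0.557  -0.1986  0.041 ] [-3.141e+00  2.000e-03  3.101e+00]
time: 12.4
tool_pos: [0.516, -0.1975, 0.1643]
ee_rot: [-3.139, 0.005, 3.1]
wrist_force: [1.0, 0.6, -1.9]
width: 0.0141
finger_force: 30.0
rows [0.0903 1.6803 0.0163] [-0.006  0.008 -0.361] t 12.4 pos [ 0.516  -0.1975  0.1643] [-3.139  0.005  3.1  ]
```

```bash

python3 -m handwheel '[[0.02,0.2,0,0,0,-0.1],[0.05,0.4,0,0,0,-0.2],[0.06,0.6,0,0,0,-0.3],[0.06,0.8,0,0,0,-0.361],[0.06,0.9,0,0,0,-0.361],[0.06,0.95,0,0,0,-0.361],[0.06,0.95,0,0,0,-0.361]]' 1
python3 - <<'E'
from h import *
goal(.5033,.1389,.15,3.289)
E
```

```text
time: 12.98
tool_pos: [0.5119, -0.0045, 0.1587]
ee_rot: [3.141, -0.002, -2.99]
wrist_force: [-0.5, -0.5, -1.6]
width: 0.0136
finger_force: 30.0
rows [-0.0657  0.7153  0.044 ] [ 0.002 -0.004  0.008] t 12.98 pos [ 0.5119 -0.0045  0.1587] [ 3.141e+00 -2.000e-03 -2.990e+00]
```

```bash

python3 -m handwheel '[[-0.02,0.2,0,0,0,0],[-0.04,0.38,0,0,0,0],[-0.06,0.55,0,0,0,0],[-0.066,0.68,0,0,0,0],[-0.066,0.71,0,0,0,0],[-0.066,0.715,0,0,0,0],[-0.066,0.715,0,0,0,0],[-0.066,0.715,0,0,0,0]]' 1
python3 - <<'E'
from h import *
for i in range(4):
    im=viewer.snapshot('wrist');print(robot.get_obs()['tool_pos'])
goal(.5033,.1389,.09,3.289)
E
```

```text
time: 13.65
tool_pos: [0.5046, 0.1351, 0.1597]
ee_rot: [-3.141, -0.001, -2.995]
wrist_force: [0.6, -0.7, -0.6]
width: 0.0138
finger_force: 30.0
[0.50457016 0.13514016 0.15982946]
[0.50453895 0.13528586 0.15992349]
[0.50450072 0.13549786 0.1600296 ]
[0.50445792 0.13573456 0.16008747]
rows [0.0034 0.0166 0.3504] [-0.     0.    -0.002] t 13.85 pos [0.5045 0.1357 0.1601] [-3.141  0.    -2.995]
```

```bash

python3 -m handwheel '[[0.004,0.012,0.1,0,0,0],[0.004,0.012,0.2,0,0,0],[0.004,0.012,0.28,0,0,0],[0.004,0.012,0.34,0,0,0],[0.004,0.012,0.345,0,0,0],[0.004,0.012,0.345,0,0,0],[0.004,0.012,0.345,0,0,0],[0.004,0.012,0.345,0,0,0]]' 1
python3 - <<'E'
from h import *
im=snap('wrist','w7'); im=snap('wrist','w7')
goal(.5033,.1389,.084,3.289)
a=cv2.resize(im[180:340,180:440],None,fx=3,fy=3,interpolation=cv2.INTER_CUBIC)[:,:,::-1]
cv2.imwrite('pics/c7.png',a)
E
```

```text
time: 14.52
tool_pos: [0.5041, 0.1393, 0.0926]
ee_rot: [3.141, 0.003, -2.993]
wrist_force: [-0.5, 0.4, -1.5]
width: 0.0137
finger_force: 30.0
rows [ 0.0034 -0.0018  0.0421] [0.    0.005 0.002] t 14.62 pos [0.5039 0.1393 0.0924] [ 3.142e+00  2.000e-03 -2.993e+00]
```

View pics/c7.png

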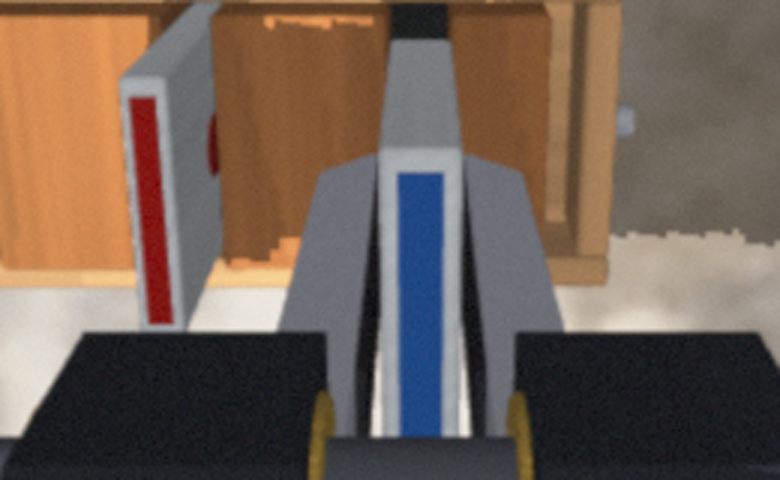

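The blue plate's bottom edge (389–449) lines up with the wide slot's mouth, and the red plate stands in the middle slot. I'll check the plate's x offset, then lower.

```bash
python3 - <<'E'
from h import *
print(ray('wrist',180+420/3,180+150/3,.1235),ray('wrist',180+143/3,180+78/3,.082))
E
python3 -m handwheel '[[0.003,0,0.008,0,0,0],[0.003,0,0.016,0,0,0],[0.003,0,0.024,0,0,0],[0.003,0,0.032,0,0,0],[0.003,0,0.04,0,0,0],[0.003,0,0.045,0,0,0]]' 1
python3 -m handwheel '[[0,0,0.006,0,0,0],[0,0,0.012,0,0,0],[0,0,0.018,0,0,0],[0,0,0.018,0,0,0]]' 1
```

```text
[0.48089308 0.13616707 0.1235    ] [0.49001934 0.08125888 0.082     ]
time: 15.12
tool_pos: [0.5022, 0.1391, 0.0817]
ee_rot: [3.142, -0.001, -2.993]
wrist_force: [0.5, -1.1, -1.7]
width: 0.0139
finger_force: 30.0
time: 15.45
tool_pos: [0.5023, 0.1391, 0.0782]
ee_rot: [3.142, -0.0, -2.993]
wrist_force: [0.3, -1.0, -0.5]
width: 0.0138
finger_force: 30.0
```

```bash

python3 -m handwheel '[[0,0,0.006,0,0,0],[0,0,0.012,0,0,0],[0,0,0.018,0,0,0],[0,0,0.018,0,0,0]]' 1
python3 -m handwheel '[[0,0,0.006,0,0,0],[0,0,0.012,0,0,0],[0,0,0.018,0,0,0],[0,0,0.024,0,0,0],[0,0,0.024,0,0,0]]' 1
```

```text
time: 15.78
tool_pos: [0.5022, 0.1391, 0.0746]
ee_rot: [3.141, -0.001, -2.993]
wrist_force: [0.4, 0.3, -1.0]
width: 0.0137
finger_force: 30.0
time: 16.2
tool_pos: [0.5022, 0.1391, 0.0697]
ee_rot: [3.142, -0.001, -2.993]
wrist_force: [0.1, 0.6, -1.5]
width: 0.0138
finger_force: 30.0
```

```bash

python3 -m handwheel '[[0,0,0.008,0,0,0],[0,0,0.016,0,0,0],[0,0,0.024,0,0,0],[0,0,0.032,0,0,0],[0,0,0.04,0,0,0],[0,0,0.048,0,0,0],[0,0,0.056,0,0,0],[0,0,0.064,0,0,0],[0,0,0.072,0,0,0],[0,0,0.072,0,0,0]]' 1
python3 -m handwheel '[[0,0,0.003,0,0,0],[0,0,0.006,0,0,0],[0,0,0.009,0,0,0],[0,0,0.009,0,0,0]]' 1
python3 -m handwheel '[[0,0,0.003,0,0,0],[0,0,0.006,0,0,0],[0,0,0.009,0,0,0],[0,0,0.009,0,0,0]]' 1
```

```text
time: 17.03
tool_pos: [0.5022, 0.1391, 0.0552]
ee_rot: [3.142, -0.001, -2.993]
wrist_force: [0.1, 0.8, -1.9]
width: 0.014
finger_force: 30.0
time: 17.37
tool_pos: [0.5024, 0.1392, 0.0538]
ee_rot: [3.141, -0.0, -2.993]
wrist_force: [-0.6, -0.7, -1.1]
width: 0.0138
finger_force: 30.0
time: 17.7
tool_pos: [0.5026, 0.1392, 0.053]
ee_rot: [3.142, 0.0, -2.993]
wrist_force: [-2.8, -0.0, 5.4]
width: 0.0136
finger_force: 30.0
```

It touched the floor with about 7 N at z 0.053, which matches the 0.041 grasp height. Release and lift.

```bash

python3 -m handwheel '[[0,0,0,0,0,0],[0,0,0,0,0,0],[0,0,0,0,0,0],[0,0,0,0,0,0],[0,0,0,0,0,0],[0,0,0,0,0,0]]' 0.2
python3 -m handwheel '[[0,0,-0.1,0,0,0],[0,0,-0.25,0,0,0],[0,0,-0.4,0,0,0],[0,0,-0.55,0,0,0],[0.2,0,-0.65,0,0,0],[0.4,0,-0.65,0,0,0],[0.5,0,-0.65,0,0,0],[0.5,0,-0.65,0,0,0],[0.5,0,-0.65,0,0,0]]'
python3 - <<'E'
from h import *
im=snap('wrist','w8');s=snap('scene','s8')
R=lambda im,f:cv2.resize(im,None,fx=f,fy=f,interpolation=cv2.INTER_CUBIC)
b=np.zeros((600,800,3),np.uint8);b[:,:800]=0
w=cv2.resize(im[100:400,140:540],(400,300));b[:300,:400]=w
s=R(s[130:215,240:370],3);b[310:310+s.shape[0],:s.shape[1]]=s
cv2.imwrite('pics/c8.png',b[:,:,::-1])
E
```

```text
time: 18.2
tool_pos: [0.5024, 0.1391, 0.0519]
ee_rot: [3.142, -0.0, -2.993]
wrist_force: [-0.1, 0.2, 0.4]
width: 0.038
finger_force: 0.0
time: 18.95
tool_pos: [0.4034, 0.1244, 0.1826]
ee_rot: [3.141, 0.002, -2.993]
wrist_force: [0.7, 0.1, 0.3]
width: 0.0378
finger_force: 0.0
```

View pics/c8.png

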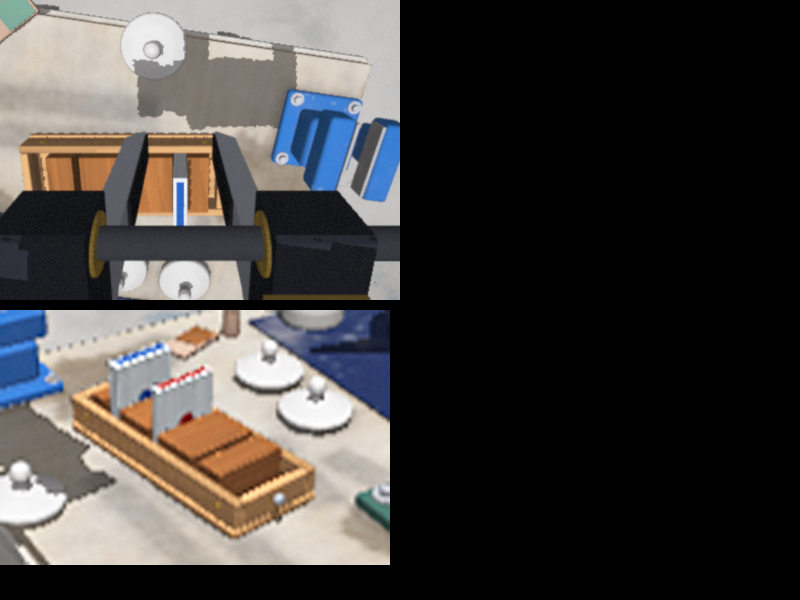

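The scene crop shows both plates upright and equally deep: blue in the widest slot, red in the middle one. The robot is clear of everything.

```bash
python3 -c "
from bench import robot
print(robot.close_job())"
```

```text
the job is handed in; nothing more can be done
None
```

I handed the job in at about 19 s with the thick blue plate home in the widest slot and the thin red plate home in the middle slot; each met its slot floor at about 6–7 N by the wrist readings, the jar, pot lid and test tile were left alone, and the hand-in returned no verdict.

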